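# Index the drill-jig shuttle to the bushing station

### The job

The drill jig's shuttle is locked at its middle station. Pull the spring plunger up and twist it so that it stays held out on its own, let go of it, and with it held out slide the shuttle by its handle until the workpiece stands under the round drill bushing (not the square punch); only then twist the plunger back so that it drops fully home and locks the shuttle there. Let go of everything and leave the loose things on the bench where they are.

Things in the scene. Friction and masses are not known exactly. Their poses are not given: they have to be found in the camera images.
- jig: Fixed drill jig, grey base plate 272 x 350 x 12 mm on the bench. Origin on the bench under the middle of the rails; z up, y along the rails (the shuttle's travel); the plunger is on its -x side, the two heads on its +x side. The vertical plunger axis is at jig x = -75 mm, y = 0, in a collar 28 x 28 mm whose top is 63 mm over the bench. It yaws up to 0.35 rad from the robot's axes.
- shuttle (a joint): Travel of the shuttle along the jig's +y (m): 0 = middle station (start), outer stations at +0.055 and -0.055, stops at +-0.072. Steel plate 176 x 170 x 14 mm, top 36 mm over the bench, with a 14 mm notch per station in its -x edge. With the plunger out it slides against about 2 N of friction and stays where left; with the pin in a notch it is locked (about 1 mm of play).
- shuttle_handle (a point): Grip point of the handle: upright black round post, 22 mm in diameter, on the shuttle at jig x = +10 mm, from 36 to 88 mm over the bench; the point is on its axis at 72 mm. Axes as the jig's. At an outer station that station's head is 33 mm from this axis on the +x side and up to 96 mm high: pinch the post from above, fingers closing along the jig's y.
- workpiece (a point): Centre of the workpiece's top: a turned aluminium part (34 mm flange, 24 mm top) clamped on the shuttle at jig x = +60 mm, top 62 mm over the bench; it moves with the shuttle. Axes as the jig's.
- bushing (a point): Centre of the lower mouth of the round drill bushing: a dark steel ring 34 mm outside, 20 mm bore, 66 to 92 mm over the bench, on a post and arm at the +x edge of the jig. It is over one of the two outer stations; which one varies. The workpiece is under it when this point is straight above workpiece.
- punch (a point): Centre of the underside of the square punch block (dark steel, 34 x 34 mm, small square head on top), on a like post over the other outer station. Not the place to go.
- plunger_grip (a point): Centre of the plunger's grip: a black bar 40 mm long (this point's x), 12 mm thick (its y), 22 mm high, on a stem over the collar. It rises and turns with the plunger, about its own z. With the plunger home it is 89 mm over the bench (bar from 78 to 100 mm) and the bar lies about along the jig's x. Pinch it across its thickness from above.
- plunger: The whole plunger (grip, stem, cross pin, locking pin), origin on its axis at the pin's tip. The pin is 12 mm thick with a 5 mm cone: twisted back, it drops into a 14 mm notch if that is within about 4 mm of true, and draws the shuttle true; otherwise its tip stops on the shuttle's plate at lift 0.012 and drops in when the shuttle is nudged true.
- plunger_lift (a joint): How far the plunger is pulled up (m): 0 = fully home, 0.021 = top stop. A spring pulls it down with 6 N at 0, 8 N at the top, its weight adds 0.8 N. Pull it over 0.016, so that the cross pin clears the collar, before twisting; twisted, it rests on the collar at lift 0.016, its tip 4 mm clear of the shuttle.
- plunger_twist (a joint): Twist of the plunger (rad), positive counter-clockwise seen from above: 0 = locking position, in which the cross pin fits the collar's slot (within about 0.1), 1.3 = end stop. It rests on the collar and stays held out at any twist over 0.5. Little friction (0.02 N m).
- oil_bottle: Bystander: yellow plastic bottle 52 mm in diameter, 130 mm high; origin under its centre.
- pin_gauge: Bystander: upright steel pin 22 mm in diameter on a 40 mm foot, 75 mm high; origin under its centre.
- screwdriver: Bystander: screwdriver lying on the bench, its length along its x.
- vee_block: Bystander: steel vee block 60 x 50 x 38 mm; origin under its centre.

How it is judged:
On the way, in this order (a step that is already met when the one before it is completed fails the run):
1. the plunger is pulled up, twisted and stays held out with the gripper off it (value of joint plunger_lift above 0.0135 m and value of joint plunger_twist above 0.45 rad and contact force between the fingers and plunger below 0.2 N), for 0.2 s.
2. the shuttle has been slid, with the plunger still held out, until the workpiece is under the round bushing (within 6 mm) (horizontal distance between workpiece and bushing below 0.006 m and value of joint plunger_lift above 0.0135 m), for 0.2 s.
At the end, for the whole second after the job is handed in: the workpiece is under the round bushing within 3 mm, the plunger is twisted back (under 0.25 rad) and fully home (lift under 2 mm), and the shuttle is at rest (horizontal distance between workpiece and bushing below 0.003 m and value of joint plunger_lift below 0.002 m and value of joint plunger_twist below 0.25 rad and velocity of joint shuttle between -0.01 and 0.01 m/s); the robot touches nothing.
It fails at once if a loose thing on the bench is moved by more than 30 mm (distance of any of oil_bottle, pin_gauge, screwdriver, vee_block from where it was at the start of the episode above 0.03 m).
It also fails if it takes over 64 s, if anything falls off the work surface, if the arm or the gripper's body presses on something with over 40 N, if the wrist force passes 120 N, or if a joint passes its speed limit or range.

### The arm

A 7-joint arm with a two-finger parallel gripper is mounted at the origin on the work surface. World frame = base frame: x ahead of the robot, y to its left, z up, the work surface at z = 0. Lengths are in m, angles in rad, forces in N, time in s.
With the tool pointing down it reaches from about 0.425 to 0.975 m from the base axis. Payload 16.7 kg.
Tool frame: the origin (TCP) lies between the finger pads; the fingertips stand 25 mm ahead of it and the grasp point (between the pads) lies 6 mm ahead of it; z points along the fingers, y is the line along which they close (so a half turn about z gives the same grasp; the last joint's range is limited). The gripper opens to 85 mm and grips with 20 to 120 N. Pads are 22 mm wide; open, the fingers measure 114 mm over their backs; the gripper's body (76 mm by 85 mm) begins 54 mm behind the grasp point. The pads swing forward as they close: fully open they stand 13 mm farther back than shut.
Start: joints at [-1.298, 0.426, 0.074, 1.606, -0.034, 1.111, -0.067], TCP at [0.276, 0.616, 0.256] pointing down, gripper open.
Joint ranges: [-2.85, 2.85], [-0.5, 2.14], [-1.23, 1.37], [0.21, 2.46], [-1.02, 4.16], [0.16, 2.05], [-2.73, 2.73]. Speed limits (rad/s): [1.89, 1.89, 2.39, 2.39, 3.01, 3.01, 3.01].

### API

Orientations are given as a rotation vector (axis times angle).
In Python, from workcell import monitor, viewer, job gives the robot as it stands.
- The arm moves only by the tool send_rows, never from a script. Its argument "increments" is a list of rows, each an object with "xyz": the shift along the tool's x, y, z in mm, a list of three; "spin": the turn about the tool's z in degrees. In form: [{"xyz": [tx, ty, tz], "spin": spin}, ...]. A call has exactly 5 rows; each row is the pose to reach, as a shift and turn from the pose commanded when the call began, along the tool's axes at that moment; what a row does not reach only later rows make up. A row lasts 1/8 s, in which the tool goes at most 62.5 mm and 10.7 degrees, less where a joint would pass 70% of its speed; a pose out of reach is approached as far as the arm can. A call with a gripper value outside its range is refused whole. "grip" is the closure, from 0 (fully open) to 1 (shut), set as the call begins (left out, the last holds). The fingers move at their own pace and stop on an object; the grip force is fixed at half the most. Time passes only in rows, so rows that repeat a pose let the fingers close, or fill a call up. It gives the time, the measured TCP pose, the force, the opening and the grip force at its end, in the units of the state.
- monitor.state(): the state, without advancing time (a new reading comes with each control period).
- viewer.capture(name): name is "side" or "top" or "wrist"; returns a dict with "frame" (480x640x3 uint8, blue, green, red), "K" (3x3 intrinsics, pixels), "origin" and "orientation" of the camera in the world. Camera axes: x right, y up, looking along -z (the intrinsics and any distortion apply to the point x, -y, -z); pixel columns grow to the right and rows downward; lengths in m; the calibration is good to about 2 mm. A picture is of the moment at which its call begins. There is no depth.
- job.hand_in(): hands the job in; it is judged then, once.
The state is a dict: "time_s": time; "joint_positions": joint angles; "joint_vel": joint speeds; "effort": joint torques, N m; "ee_pos": TCP position; "tool_rot": TCP orientation; "contact_force": force on the tool from outside, world axes, zero at the start; "torque": the same for the moment, N m; "opening": finger opening in m; "gripper_force": force on a finger pad.
Only numpy, scipy, OpenCV 4.12 (cv2) and the standard library are available. Lean on these libraries where they do the work, as an engineer would, in place of code of your own. Each camera call takes 0.05 s, during which the arm holds its last target. There are 200 camera calls.

## Working session

There is one attempt and no reset: what is moved stays moved. The work goes in short steps, Python scripts to look and compute and a tool call to move; the robot and the scene stay as the last step left them, time stands still between calls to the robot, and variables do not carry over. Pictures are saved under pics/ and viewed, at most 10 in all, crops included, and the job is handed in when it is done.

Besides the shell and the picture viewer there is one more tool, called after "Emit:" as name(argument=value, ...), one argument or row to a line, values as JSON. send_rows: Moves the arm, as the interface text tells. Its arguments: {"type":"object","properties":{"increments":{"type":"array"},"grip":{"type":"number"}},"required":["increments"]}

```bash
mkdir -p pics; python3 - <<'E'
from workcell import monitor, viewer
import cv2,pickle
s=monitor.state();print(s)
for n in("side","top","wrist"):
    c=viewer.capture(n);cv2.imwrite(f"pics/{n}0.png",c["frame"]);pickle.dump(c,open(f"{n}0.pkl","wb"));print(n,c["K"],c["origin"],c["orientation"])
E
```

```text
{'time_s': 0.0, 'joint_positions': array([-1.2985043 ,  0.42674968,  0.07384003,  1.60661676, -0.03412654,
        1.11080306, -0.0670806 ]), 'joint_vel': array([ 4.25384007e-04, -2.29065657e-04,  1.75210828e-03,  2.33890803e-04,
       -8.90342497e-05,  9.66761051e-04,  1.12423375e-05]), 'effort': array([-2.17313145e-04, -9.49851036e+01,  3.76127735e+00, -4.63514507e+01,
        1.93211756e-02,  1.01688647e-02, -8.00061542e-06]), 'ee_pos': array([0.27619749, 0.61548576, 0.25559415]), 'tool_rot': array([-6.57627790e-01, -3.07177950e+00,  2.04435324e-03]), 'contact_force': array([-0.89851245, -0.37118713, -0.59202171]), 'torque': array([ 0.02408453, -0.05982421,  0.01754813]), 'gripper_force': 0.0, 'opening': 0.08549362352891955}
side [[507.55697623   0.         311.61396102]
 [  0.         507.55697623 235.33310921]
 [  0.           0.           1.        ]] [ 0.47256694 -0.76765648  0.89381758] [ 0.79049592 -0.04545388 -0.14171921]
top [[474.42360091   0.         327.57953274]
 [  0.         474.42360091 244.06101923]
 [  0.           0.           1.        ]] [0.44621235 0.02978636 1.20569151] [ 0.07630057 -0.07369146 -1.56685564]
wrist [[339.04397936   0.         320.1541832 ]
 [  0.         339.04397936 238.19482611]
 [  0.           0.           1.        ]] [0.21450657 0.6441636  0.37208236] [-0.24567769 -0.15810096  1.14114859]
```

View pics/top0.png

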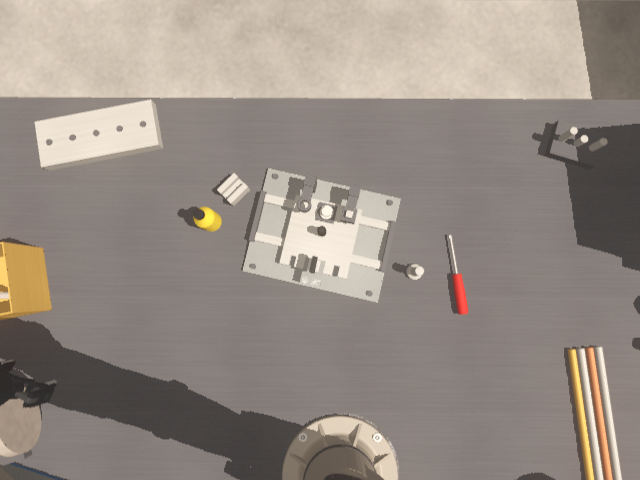

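View pics/side0.png

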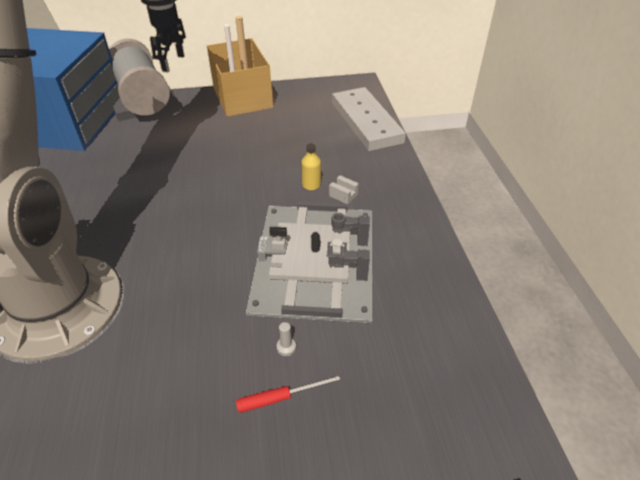

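The top view shows the jig around (322,235), its plate corners near (268,170), (400,198), (378,301) and (243,271). A round-looking head is at (305,205) and a square one at (349,214). Next I'll zoom in and fit the plate.

```bash
cat > h.py <<'E'
import numpy as np,cv2,pickle
from scipy.spatial.transform import Rotation as R
def ray(c,px):
    d=np.linalg.inv(c["K"])@[px[0],px[1],1]; d=R.from_rotvec(c["orientation"]).as_matrix()@(d*[1,-1,-1])
    return np.array(c["origin"]),d
def onplane(c,px,z):
    o,d=ray(c,px); return o+d*(z-o[2])/d[2]
def proj(c,p):
    q=R.from_rotvec(c["orientation"]).as_matrix().T@(np.array(p)-c["origin"]); q=c["K"]@(q*[1,-1,-1]); return q[:2]/q[2]
def jig(J,p):  # J=(x,y,yaw)
    return np.array([J[0],J[1],0])+R.from_euler('z',J[2]).apply(p)
E
python3 - <<'E'
from h import *
c=pickle.load(open("top0.pkl","rb"));f=c["frame"]
g=f[150:320,225:420]
print(f[290,360],f[240,372],f[290,330],f[330,330])
m=(cv2.cvtColor(f,cv2.COLOR_BGR2HSV)[...,2]>105).astype(np.uint8)*255
m=cv2.morphologyEx(m,cv2.MORPH_OPEN,np.ones((3,3)))
cs,_=cv2.findContours(m,0,2)
k=[x for x in cs if cv2.pointPolygonTest(x,(360.,290.),False)>=0 or cv2.pointPolygonTest(x,(330.,265.),False)>=0]
for x in k:
    x=cv2.convexHull(x)
    r=cv2.minAreaRect(x); print(len(x),r); b=cv2.boxPoints(r)
    w=[onplane(c,p,.012) for p in b]; print(np.round(w,4).tolist(), np.linalg.norm(w[0]-w[1]),np.linalg.norm(w[1]-w[2]),np.mean(w,0))
s=pickle.load(open("side0.pkl","rb"))["frame"][195:330,235:385]
a=cv2.resize(g,None,fx=3.4,fy=3.4,interpolation=2);b=cv2.resize(s,None,fx=3.9,fy=3.9,interpolation=2)
cv2.imwrite("pics/ztop.png",a);cv2.imwrite("pics/zside.png",b)
E
```

```text
[189 201 206] [191 202 209] [190 202 208] [123 126 135]
6 ((319.5, 239.5), (479.0, 639.0), 90.0)
[[1.2109, 0.9056, 0.012], [1.2139, -0.7934, 0.012], [-0.0065, -0.7204, 0.012], [-0.0115, 0.8217, 0.012]] 1.6989916234022941 1.2225127038811803 [0.60169737 0.05337327 0.012     ]
```

View pics/ztop.png

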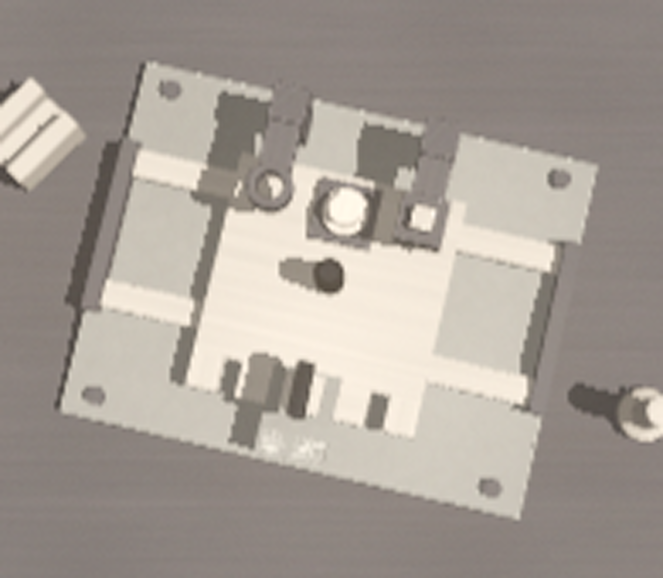

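View pics/zside.png

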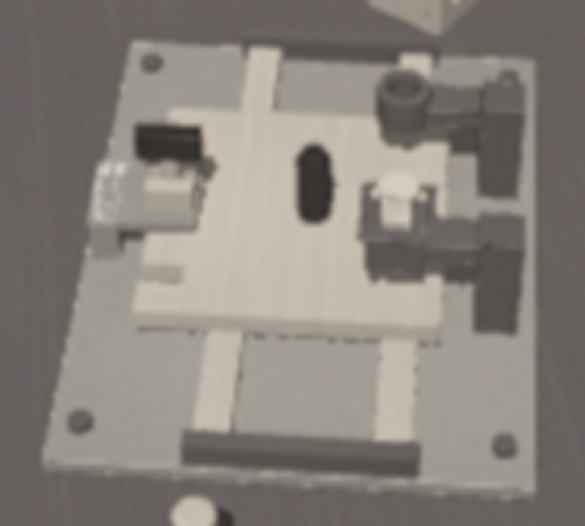

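Zoomed in, the round bushing ring is at ztop (268,188), which is the jig's +y side, and the square punch is at (423,218). The handle top is at (328,276), the grip bar at (301,389) and the collar at about (262,380). I'll fit the jig pose to these known points in both views.

```bash
python3 - <<'E'
from h import *
from scipy.optimize import least_squares
t=pickle.load(open("top0.pkl","rb"));s=pickle.load(open("side0.pkl","rb"))
T=lambda p:(np.array(p)+.5)/3.4-.5+[225,150]
S=lambda p:(np.array(p)+.5)/3.9-.5+[235,195]
O=[(t,T((301,389)),(-.075,0,.096)),(t,T((328,274)),(.01,0,.086)),(t,T((347,209)),(.06,0,.062)),(t,T((268,188)),(.06,.055,.092)),
(s,S((168,130)),(-.075,0,.1)),(s,S((314,155)),(.01,0,.088)),(s,S((398,183)),(.06,0,.062)),(s,S((405,88)),(.06,.055,.092))]
C=[(147,62),(597,163),(520,518),(60,411)];Cj=[(.136,.175),(.136,-.175),(-.136,-.175),(-.136,.175)]
Cs=[(133,42),(535,60),(535,492),(43,465)];Csj=[(-.136,.175),(.136,.175),(.136,-.175),(-.136,-.175)]
def f(v):
    r=[]
    for c,p,q in O: r+=list(proj(c,jig(v,q))-p)
    for c,F,L,Lj in((t,T,C,Cj),(s,S,Cs,Csj)):
        for p,q in zip(L,Lj): r+=list(proj(c,jig(v,(q[0]+v[3],q[1],.012)))-F(p))
    return np.array(r)
r=least_squares(f,[.5,.05,-.2,0],loss='soft_l1');print(r.x);print(np.round(f(r.x).reshape(-1,2),1).tolist())
J=r.x;np.save("J.npy",J)
for n,q in dict(plunger=(-.075,0,.089),handle=(.01,0,.072),handle_t=(.01,.055,.072)).items(): print(n,jig(J,q))
st=pickle.load(open("top0.pkl","rb"))
M=R.from_rotvec([-6.57627790e-01, -3.07177950e+00,  2.04435324e-03]).as_matrix();print(M)
for n,q in dict(bar=(-.075,0),post=(.01,0)).items():
    d=jig(J,(*q,0))-[0.27619749, 0.61548576,0]; print(n,M.T@d*1000)
E
```

```text
[ 0.5782118   0.04767231 -0.22490007  0.00877858]
[[0.4, 0.1], [0.8, -0.6], [-0.0, -0.1], [0.6, -1.1], [-0.5, -0.2], [-0.4, -1.0], [-0.1, 0.9], [-0.6, -0.5], [-0.1, -0.6], [0.8, -0.1], [0.5, 0.1], [-0.2, -0.0], [-0.7, -0.3], [0.0, -0.4], [0.6, -0.7], [-0.6, -1.3]]
plunger [0.50510057 0.06439798 0.089     ]
handle [0.58795996 0.04544222 0.072     ]
handle_t [0.60022545 0.09905712 0.072     ]
[[-9.12350847e-01  4.09408973e-01 -4.74269672e-04]
 [ 4.09409242e-01  9.12350021e-01 -1.22951917e-03]
 [-7.06762365e-05 -1.31592325e-03 -9.99999132e-01]]
bar [-434.46034687 -409.0699735     0.5690112 ]
post [-517.81784864 -392.44088323    0.55301998]
```

The fit is good: residuals are 1.3 px or less. The bushing is on +y. I'll move above the plunger with the fingers along jig y, which needs a spin of -11.3°.

Emit:
send_rows(
  increments=[
    {"xyz":[-43,-41,0],"spin":0},
    {"xyz":[-87,-82,0],"spin":0},
    {"xyz":[-130,-123,0],"spin":-3},
    {"xyz":[-174,-164,0],"spin":-6},
    {"xyz":[-217,-205,0],"spin":-11.3},
  ],
  grip=0,
)

```text
time_s: 0.78
ee_pos: [0.3908, 0.3379, 0.2563]
tool_rot: [0.348, 3.122, 0.0]
contact_force: [1.4, 0.5, 0.6]
opening: 0.085
gripper_force: 0.0
```

```bash
cat > to.py <<'E'
from h import *
from workcell import monitor
import sys
def to(q,jz):
    J=np.load("J.npy");s=monitor.state();M=R.from_rotvec(s["tool_rot"]).as_matrix()
    p=jig(J,(*q,jz)); yaw=np.degrees(np.arctan2(M[1,1],M[0,1])); 
    print("shift mm",np.round(M.T@(p-s["ee_pos"])*1000,1),"spin to jig",round(yaw-(90+np.degrees(J[2])),2),"t",s["time_s"],"pos",s["ee_pos"].round(4),"q",s["joint_positions"].round(2))
if __name__=="__main__": to((float(sys.argv[1]),float(sys.argv[2])),float(sys.argv[3]))
E
python3 to.py -.075 0 .2
```

```text
shift mm [-171.7 -241.6   56.3] spin to jig 0.15 t 0.775 pos [0.3908 0.3379 0.2563] q [-0.97  0.17  0.15  1.96 -0.03  1.01  0.54]
```

Emit:
send_rows(
  increments=[
    {"xyz":[-34,-48,0],"spin":0},
    {"xyz":[-69,-97,10],"spin":0},
    {"xyz":[-103,-145,25],"spin":0},
    {"xyz":[-137,-193,40],"spin":0},
    {"xyz":[-172,-242,56],"spin":0},
  ],
)

```text
time_s: 1.4
ee_pos: [0.5046, 0.064, 0.2001]
tool_rot: [0.351, 3.121, 0.001]
contact_force: [0.4, 0.5, -0.1]
opening: 0.0856
gripper_force: 0.0
```

Emit:
send_rows(
  increments=[
    {"xyz":[0,0,0],"spin":0},
    {"xyz":[0,0,0],"spin":0},
    {"xyz":[0,0,0],"spin":0},
    {"xyz":[0,0,0],"spin":0},
    {"xyz":[0,0,0],"spin":0},
  ],
)

```text
time_s: 2.02
ee_pos: [0.5041, 0.0663, 0.2005]
tool_rot: [0.35, 3.122, 0.0]
contact_force: [0.4, -0.4, -0.2]
opening: 0.0853
gripper_force: 0.0
```

```bash
python3 to.py -.075 0 .095; python3 - <<'E'
from h import *
from workcell import viewer
c=viewer.capture("wrist");pickle.dump(c,open("wrist1.pkl","wb"));cv2.imwrite("pics/wrist1.png",c["frame"])
J=np.load("J.npy")
for q in((-.075,0,.1),(.01,0,.088),(.06,.055,.092)):print(proj(c,jig(J,q)))
E
```

```text
shift mm [ -1.4  -1.7 105.5] spin to jig 0.08 t 2.025 pos [0.5041 0.0663 0.2005] q [-0.57  0.22  0.36  2.05 -0.1   0.89  1.19]
[316.82268878 249.35196151]
[317.13068938 349.32200109]
[385.68451594 406.63464417]
```

View pics/wrist1.png

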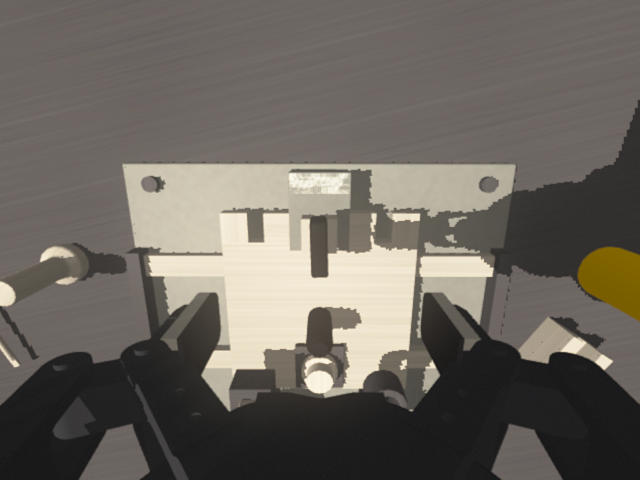

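The wrist view shows the bar at (318,246), against a predicted (317,249). It's aligned with the jig and centred between the fingers. I'll descend and grip.

Emit:
send_rows(
  increments=[
    {"xyz":[-1,-1,25],"spin":0},
    {"xyz":[-1,-1,50],"spin":0},
    {"xyz":[-1,-1,75],"spin":0},
    {"xyz":[-1,-1,95],"spin":0},
    {"xyz":[-1,-1,105],"spin":0},
  ],
)

```text
time_s: 2.7
ee_pos: [0.5046, 0.0645, 0.0945]
tool_rot: [-0.352, -3.121, 0.001]
contact_force: [0.6, -0.2, 0.2]
opening: 0.0854
gripper_force: 0.0
```

Emit:
send_rows(
  increments=[
    {"xyz":[0,0,0],"spin":0},
    {"xyz":[0,0,0],"spin":0},
    {"xyz":[0,0,0],"spin":0},
    {"xyz":[0,0,0],"spin":0},
    {"xyz":[0,0,0],"spin":0},
  ],
  grip=1,
)

```text
time_s: 3.32
ee_pos: [0.5053, 0.0648, 0.0958]
tool_rot: [0.352, 3.121, 0.001]
contact_force: [-1.0, 0.6, 7.8]
opening: 0.0108
gripper_force: 60.0
```

Emit:
send_rows(
  increments=[
    {"xyz":[0,0,0],"spin":0},
    {"xyz":[0,0,0],"spin":0},
    {"xyz":[0,0,0],"spin":0},
    {"xyz":[0,0,0],"spin":0},
    {"xyz":[0,0,0],"spin":0},
  ],
)

```text
time_s: 3.95
ee_pos: [0.5053, 0.0648, 0.0959]
tool_rot: [0.352, 3.121, 0.001]
contact_force: [-1.4, 0.5, 6.4]
opening: 0.0113
gripper_force: 60.0
```

Gripped at 11 mm. Now lift 19 mm, then twist.

Emit:
send_rows(
  increments=[
    {"xyz":[0,0,-5],"spin":0},
    {"xyz":[0,0,-10],"spin":0},
    {"xyz":[0,0,-15],"spin":0},
    {"xyz":[0,0,-19],"spin":0},
    {"xyz":[0,0,-19],"spin":0},
  ],
)

```text
time_s: 4.58
ee_pos: [0.505, 0.0647, 0.1146]
tool_rot: [0.352, 3.121, 0.0]
contact_force: [4.1, 3.5, -8.1]
opening: 0.0108
gripper_force: 58.4
```

```bash
python3 to.py -.075 0 .095
```

```text
shift mm [-0.2 -0.2 19.6] spin to jig 0.02 t 4.575 pos [0.505  0.0647 0.1146] q [-0.52  0.36  0.32  2.11 -0.17  0.7   1.26]
```

Emit:
send_rows(
  increments=[
    {"xyz":[0,0,0],"spin":-10},
    {"xyz":[0,0,0],"spin":-20},
    {"xyz":[0,0,0],"spin":-30},
    {"xyz":[0,0,0],"spin":-40},
    {"xyz":[0,0,0],"spin":-50},
  ],
)

```text
time_s: 5.2
ee_pos: [0.5051, 0.0645, 0.1142]
tool_rot: [-1.009, 2.975, -0.0]
contact_force: [3.9, 3.5, -9.9]
opening: 0.0107
gripper_force: 58.4
```

Emit:
send_rows(
  increments=[
    {"xyz":[0,0,0],"spin":0},
    {"xyz":[0,0,1],"spin":0},
    {"xyz":[0,0,2],"spin":0},
    {"xyz":[0,0,2],"spin":0},
    {"xyz":[0,0,2],"spin":0},
  ],
)

```text
time_s: 5.82
ee_pos: [0.5051, 0.0645, 0.1122]
tool_rot: [-1.0, 2.978, -0.0]
contact_force: [4.0, 3.0, -8.2]
opening: 0.0111
gripper_force: 58.5
```

```bash
python3 to.py -.075 0 .095
```

```text
shift mm [ 0.  -0.1 17.2] spin to jig 50.01 t 5.825 pos [0.5051 0.0645 0.1122] q [-0.35  0.35  0.12  2.1  -0.06  0.69  2.03]
```

Emit:
send_rows(
  increments=[
    {"xyz":[0,0,0.5],"spin":0},
    {"xyz":[0,0,1],"spin":0},
    {"xyz":[0,0,1],"spin":0},
    {"xyz":[0,0,1],"spin":0},
    {"xyz":[0,0,1],"spin":0},
  ],
)

```text
time_s: 6.45
ee_pos: [0.5052, 0.0645, 0.1118]
tool_rot: [-1.0, 2.978, -0.0]
contact_force: [0.4, 3.2, 4.4]
opening: 0.0112
gripper_force: 60.8
```

Emit:
send_rows(
  increments=[
    {"xyz":[0,0,0],"spin":0},
    {"xyz":[0,0,0],"spin":0},
    {"xyz":[0,0,0],"spin":0},
    {"xyz":[0,0,0],"spin":0},
    {"xyz":[0,0,0],"spin":0},
  ],
  grip=0,
)

```text
time_s: 7.08
ee_pos: [0.5049, 0.0645, 0.1113]
tool_rot: [1.0, -2.978, 0.0]
contact_force: [-0.0, -0.5, -0.3]
opening: 0.0856
gripper_force: 0.0
```

Emit:
send_rows(
  increments=[
    {"xyz":[0,0,-20],"spin":0},
    {"xyz":[0,0,-50],"spin":0},
    {"xyz":[0,0,-90],"spin":0},
    {"xyz":[0,0,-90],"spin":20},
    {"xyz":[0,0,-90],"spin":20},
  ],
)

```text
time_s: 7.7
ee_pos: [0.5051, 0.0645, 0.2019]
tool_rot: [-0.459, 3.107, 0.0]
contact_force: [0.1, 0.2, 0.1]
opening: 0.0853
gripper_force: 0.0
```

```bash
python3 to.py .01 0 .155; python3 - <<'E'
from h import *
from workcell import viewer
J=np.load("J.npy")
c=viewer.capture("side");pickle.dump(c,open("side2.pkl","wb"))
a=cv2.resize(c["frame"][140:330,185:385],None,fx=3,fy=3,interpolation=2)
cv2.imwrite("pics/side2.png",a)
E
```

```text
shift mm [-73.8 -42.2  46.9] spin to jig 29.69 t 7.7 pos [0.5051 0.0645 0.2019] q [-0.42  0.22  0.19  2.04 -0.05  0.89  1.66]
```

View pics/side2.png

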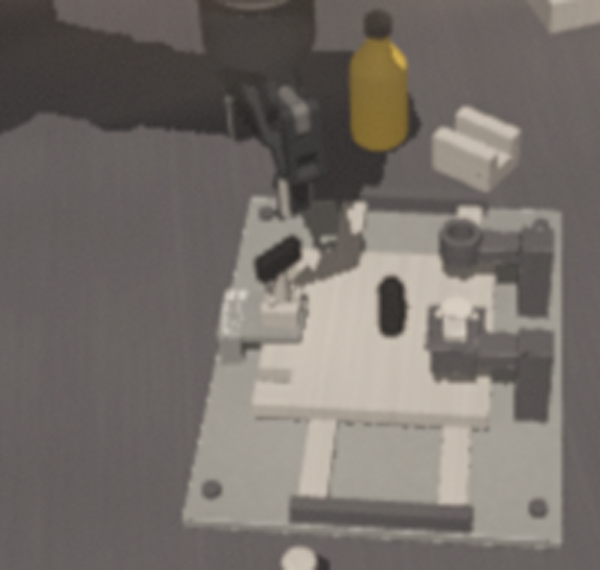

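The side view shows the bar raised and rotated at (278,258), with the gripper clear, so the plunger is held out. Next, the handle.

Emit:
send_rows(
  increments=[
    {"xyz":[-25,-14,0],"spin":10},
    {"xyz":[-50,-28,0],"spin":20},
    {"xyz":[-74,-42,10],"spin":30},
    {"xyz":[-74,-42,30],"spin":30},
    {"xyz":[-74,-42,47],"spin":30},
  ],
)

```text
time_s: 8.38
ee_pos: [0.5878, 0.0461, 0.1532]
tool_rot: [-0.348, -3.121, 0.001]
contact_force: [0.7, 0.5, 1.2]
opening: 0.0853
gripper_force: 0.0
```

```bash
python3 to.py .01 0 .08
```

```text
shift mm [-0.4 -0.6 73.2] spin to jig 0.15 t 8.375 pos [0.5878 0.0461 0.1532] q [-0.41  0.41  0.28  1.91 -0.15  0.84  1.3 ]
```

Emit:
send_rows(
  increments=[
    {"xyz":[0,0,20],"spin":0},
    {"xyz":[0,0,40],"spin":0},
    {"xyz":[0,0,60],"spin":0},
    {"xyz":[0,0,74],"spin":0},
    {"xyz":[0,0,74],"spin":0},
  ],
)

```text
time_s: 9.0
ee_pos: [0.5873, 0.0461, 0.0794]
tool_rot: [-0.351, -3.12, 0.001]
contact_force: [-0.4, -0.7, 0.2]
opening: 0.0856
gripper_force: 0.0
```

Emit:
send_rows(
  increments=[
    {"xyz":[0,0,0],"spin":0},
    {"xyz":[0,0,0],"spin":0},
    {"xyz":[0,0,0],"spin":0},
    {"xyz":[0,0,0],"spin":0},
    {"xyz":[0,0,0],"spin":0},
  ],
  grip=1,
)

```text
time_s: 9.62
ee_pos: [0.5882, 0.0463, 0.0809]
tool_rot: [0.352, 3.121, 0.001]
contact_force: [-2.1, 0.3, 7.7]
opening: 0.0199
gripper_force: 58.4
```

Emit:
send_rows(
  increments=[
    {"xyz":[0,0,0],"spin":0},
    {"xyz":[0,0,0],"spin":0},
    {"xyz":[0,0,0],"spin":0},
    {"xyz":[0,0,0],"spin":0},
    {"xyz":[0,0,0],"spin":0},
  ],
)

```text
time_s: 10.25
ee_pos: [0.5882, 0.0463, 0.0809]
tool_rot: [0.352, 3.121, 0.001]
contact_force: [-2.7, 0.3, 8.2]
opening: 0.0204
gripper_force: 58.4
```

```bash
python3 to.py .01 0.055 .08
```

```text
shift mm [ 0.  54.2  0.9] spin to jig 0.02 t 10.25 pos [0.5882 0.0463 0.0809] q [-0.38  0.51  0.25  1.95 -0.19  0.7   1.33]
```

Emit:
send_rows(
  increments=[
    {"xyz":[0,7,0],"spin":0},
    {"xyz":[0,15,0],"spin":0},
    {"xyz":[0,24,0],"spin":0},
    {"xyz":[0,33,0],"spin":0},
    {"xyz":[0,42,0],"spin":0},
  ],
)

```text
time_s: 10.88
ee_pos: [0.5975, 0.087, 0.0809]
tool_rot: [0.353, 3.121, -0.0]
contact_force: [-2.6, -2.0, 8.5]
opening: 0.0198
gripper_force: 58.6
```

Emit:
send_rows(
  increments=[
    {"xyz":[0,7,0],"spin":0},
    {"xyz":[0,12,0],"spin":0},
    {"xyz":[0,13,0],"spin":0},
    {"xyz":[0,13,0],"spin":0},
    {"xyz":[0,13,0],"spin":0},
  ],
)

```text
time_s: 11.5
ee_pos: [0.6005, 0.1, 0.0809]
tool_rot: [0.352, 3.121, 0.001]
contact_force: [-2.0, -0.0, 6.2]
opening: 0.0203
gripper_force: 58.5
```

```bash
python3 to.py .01 0.055 .08; python3 - <<'E'
from h import *
d=np.array([.5882,.0463]);from workcell import monitor
J=np.load("J.npy");print((monitor.state()["ee_pos"][:2]-d)@[-np.sin(J[2]),np.cos(J[2])])
E
```

```text
shift mm [ 0.1 -1.   0.9] spin to jig 0.02 t 11.5 pos [0.6005 0.1    0.0809] q [-0.46  0.54  0.24  1.9  -0.19  0.72  1.24]
0.055099823888959024
```

The shuttle has travelled 55.1 mm. Release, rise and check.

Emit:
send_rows(
  increments=[
    {"xyz":[0,0,0],"spin":0},
    {"xyz":[0,0,0],"spin":0},
    {"xyz":[0,0,0],"spin":0},
    {"xyz":[0,0,0],"spin":0},
    {"xyz":[0,0,0],"spin":0},
  ],
  grip=0,
)

```text
time_s: 12.12
ee_pos: [0.6003, 0.0997, 0.0803]
tool_rot: [-0.352, -3.122, 0.0]
contact_force: [0.2, -0.3, 0.8]
opening: 0.085
gripper_force: 0.0
```

Emit:
send_rows(
  increments=[
    {"xyz":[0,0,-20],"spin":0},
    {"xyz":[0,0,-50],"spin":0},
    {"xyz":[0,0,-90],"spin":0},
    {"xyz":[0,0,-120],"spin":0},
    {"xyz":[0,0,-120],"spin":0},
  ],
)

```text
time_s: 12.75
ee_pos: [0.6016, 0.0999, 0.2041]
tool_rot: [0.352, 3.117, 0.003]
contact_force: [-0.4, 0.2, -0.6]
opening: 0.0854
gripper_force: 0.0
```

```bash
python3 to.py -.075 0 .2
```

```text
shift mm [ 86.1 -56.1   3.5] spin to jig 0.0 t 12.75 pos [0.6016 0.0999 0.2041] q [-0.5   0.38  0.29  1.83 -0.13  0.95  1.2 ]
```

Emit:
send_rows(
  increments=[
    {"xyz":[17,-11,0],"spin":-10},
    {"xyz":[34,-22,0],"spin":-20},
    {"xyz":[52,-33,0],"spin":-30},
    {"xyz":[69,-44,0],"spin":-40},
    {"xyz":[85,-55,0],"spin":-50},
  ],
)

```text
time_s: 13.38
ee_pos: [0.5042, 0.0647, 0.2004]
tool_rot: [1.009, -2.975, 0.0]
contact_force: [-0.4, -1.3, 0.2]
opening: 0.085
gripper_force: 0.0
```

Emit:
send_rows(
  increments=[
    {"xyz":[0,0,0],"spin":0},
    {"xyz":[0,0,0],"spin":0},
    {"xyz":[0,0,0],"spin":0},
    {"xyz":[0,0,0],"spin":0},
    {"xyz":[0,0,0],"spin":0},
  ],
)

```text
time_s: 14.0
ee_pos: [0.5052, 0.0652, 0.2002]
tool_rot: [1.0, -2.978, 0.0]
contact_force: [-0.0, -0.6, 0.1]
opening: 0.0852
gripper_force: 0.0
```

```bash
python3 to.py -.075 0 .112; python3 - <<'E'
from h import *
from workcell import viewer
J=np.load("J.npy")
c=viewer.capture("wrist");print(proj(c,jig(J,(-.075,0,.116))),proj(c,jig(J,(.01,.055,.088))))
b=cv2.resize(viewer.capture("side")["frame"][180:330,225:385],(512,480),interpolation=2)
a=cv2.resize(c["frame"],None,fx=.45,fy=.45,interpolation=3); a=cv2.copyMakeBorder(a,0,480-a.shape[0],0,0,0)
cv2.imwrite("pics/m3.png",np.hstack([a,b]))
E
```

```text
shift mm [ 0.5 -0.6 88.2] spin to jig 50.0 t 14.0 pos [0.5052 0.0652 0.2002] q [-0.37  0.22  0.13  2.04 -0.04  0.89  2.  ]
[320.24481378 254.30033908] [282.1375768  360.51307936]
```

View pics/m3.png

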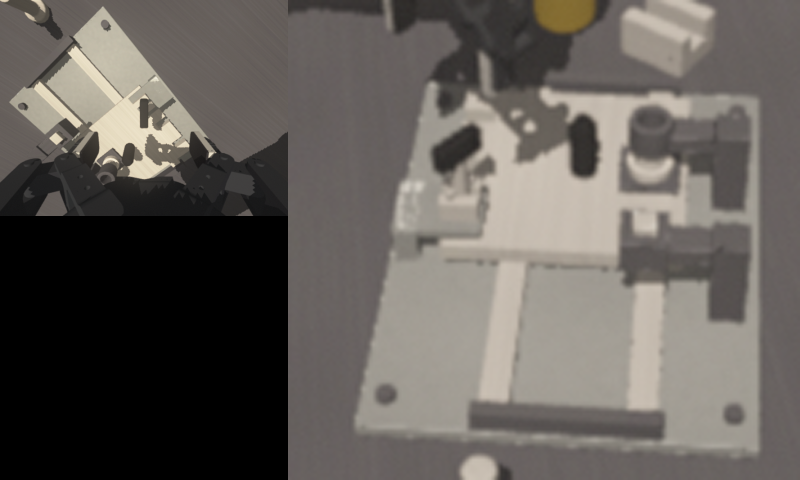

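The side view shows the workpiece at (650,165), right under the round bushing, with the plunger still out. In the wrist view the bar is at about (320,250) and upright, so it's aligned. I'll descend, grip and twist back.

Emit:
send_rows(
  increments=[
    {"xyz":[0,-0.5,22],"spin":0},
    {"xyz":[0,-0.5,45],"spin":0},
    {"xyz":[0,-0.5,66],"spin":0},
    {"xyz":[0,-0.5,80],"spin":0},
    {"xyz":[0,-0.5,88],"spin":0},
  ],
)

```text
time_s: 14.72
ee_pos: [0.5054, 0.0646, 0.1117]
tool_rot: [1.0, -2.978, 0.0]
contact_force: [1.2, -0.1, 0.1]
opening: 0.0852
gripper_force: 0.0
```

Emit:
send_rows(
  increments=[
    {"xyz":[0,0,0],"spin":0},
    {"xyz":[0,0,0],"spin":0},
    {"xyz":[0,0,0],"spin":0},
    {"xyz":[0,0,0],"spin":0},
    {"xyz":[0,0,0],"spin":0},
  ],
  grip=1,
)

```text
time_s: 15.35
ee_pos: [0.5056, 0.0649, 0.1128]
tool_rot: [-1.0, 2.977, 0.0]
contact_force: [-1.0, 1.5, 5.9]
opening: 0.011
gripper_force: 59.5
```

Emit:
send_rows(
  increments=[
    {"xyz":[0,0,0],"spin":0},
    {"xyz":[0,0,0],"spin":0},
    {"xyz":[0,0,0],"spin":0},
    {"xyz":[0,0,-1],"spin":0},
    {"xyz":[0,0,-1],"spin":0},
  ],
)

```text
time_s: 15.98
ee_pos: [0.5054, 0.0648, 0.1132]
tool_rot: [1.0, -2.978, -0.0]
contact_force: [2.6, 1.5, -8.5]
opening: 0.0107
gripper_force: 58.3
```

Emit:
send_rows(
  increments=[
    {"xyz":[0,0,0],"spin":10},
    {"xyz":[0,0,0],"spin":20},
    {"xyz":[0,0,0],"spin":30},
    {"xyz":[0,0,0],"spin":40},
    {"xyz":[0,0,0],"spin":50},
  ],
)

```text
time_s: 16.6
ee_pos: [0.5054, 0.0648, 0.1131]
tool_rot: [-0.361, -3.121, 0.0]
contact_force: [2.4, 1.9, -7.5]
opening: 0.0111
gripper_force: 58.4
```

```bash
python3 to.py -.075 0 .095
```

```text
shift mm [ 0.2 -0.4 18.1] spin to jig -0.31 t 16.6 pos [0.5054 0.0648 0.1131] q [-0.52  0.36  0.32  2.11 -0.17  0.69  1.26]
```

Emit:
send_rows(
  increments=[
    {"xyz":[0,0,3],"spin":0},
    {"xyz":[0,0,6],"spin":0},
    {"xyz":[0,0,10],"spin":0},
    {"xyz":[0,0,14],"spin":0},
    {"xyz":[0,0,17],"spin":0},
  ],
)

```text
time_s: 17.23
ee_pos: [0.5058, 0.0648, 0.0964]
tool_rot: [0.351, 3.121, 0.001]
contact_force: [-4.7, 1.0, 40.9]
opening: 0.0111
gripper_force: 65.9
```

Emit:
send_rows(
  increments=[
    {"xyz":[0,0,0],"spin":0},
    {"xyz":[0,0,0],"spin":0},
    {"xyz":[0,0,0],"spin":0},
    {"xyz":[0,0,0],"spin":0},
    {"xyz":[0,0,0],"spin":0},
  ],
)

```text
time_s: 17.85
ee_pos: [0.5056, 0.0647, 0.0968]
tool_rot: [0.352, 3.122, 0.001]
contact_force: [-1.7, 1.2, 6.1]
opening: 0.0109
gripper_force: 60.9
```

Emit:
send_rows(
  increments=[
    {"xyz":[0,0,0],"spin":0},
    {"xyz":[0,0,0],"spin":0},
    {"xyz":[0,0,0],"spin":0},
    {"xyz":[0,0,0],"spin":0},
    {"xyz":[0,0,0],"spin":0},
  ],
  grip=0,
)

```text
time_s: 18.48
ee_pos: [0.5054, 0.0646, 0.0963]
tool_rot: [-0.352, -3.122, 0.0]
contact_force: [0.3, -0.4, 0.7]
opening: 0.085
gripper_force: 0.0
```

Emit:
send_rows(
  increments=[
    {"xyz":[0,0,-20],"spin":0},
    {"xyz":[0,0,-50],"spin":0},
    {"xyz":[0,0,-105],"spin":0},
    {"xyz":[0,0,-105],"spin":0},
    {"xyz":[0,0,-105],"spin":0},
  ],
)

```text
time_s: 19.1
ee_pos: [0.5052, 0.0648, 0.2012]
tool_rot: [0.352, 3.122, 0.0]
contact_force: [0.7, 0.3, 0.4]
opening: 0.0856
gripper_force: 0.0
```

```bash
python3 - <<'E'
from h import *
from workcell import viewer,monitor
c=viewer.capture("side")
cv2.imwrite("pics/s4.png",cv2.resize(c["frame"][180:330,225:385],(640,600),interpolation=2))
J=np.load("J.npy");print([((proj(c,jig(J,q))-[225,180])*4).round() for q in((-.075,0,.1),(-.075,0,.112),(.01,.055,.088))],monitor.state()["contact_force"])
E
```

```text
[array([209., 191.]), array([208., 176.]), array([366., 148.])] [-0.30809655 -0.19653318  0.85516706]
```

View pics/s4.png

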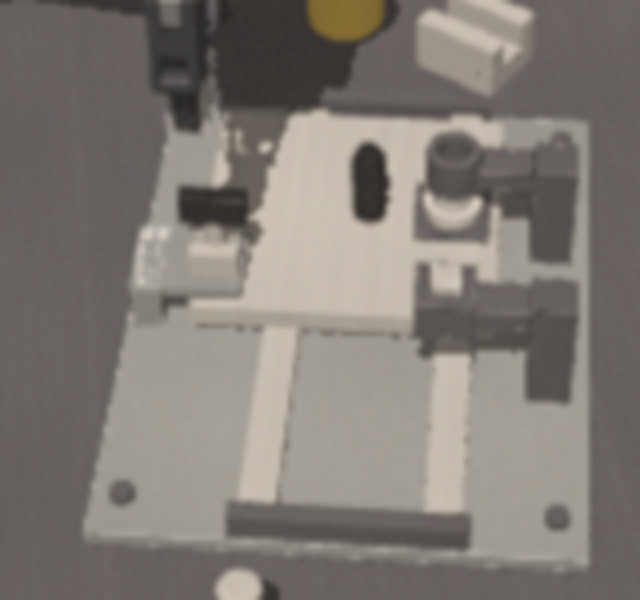

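The bar is back at its starting pixels (rows 226.7–236 against 226.5–236.5 before), along jig x. The plunger is home, and the workpiece sits under the round bushing.

```bash
python3 -c "
from workcell import job
print(job.hand_in())"
```

```text
the job is handed in; nothing more can be done
None
```

I handed the job in after about 19 s of robot time, with no verdict returned: the workpiece stands under the round bushing, the plunger looks fully home in the last camera image, the gripper is clear, and I kept clear of the loose things on the bench.

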